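Load the fuse test jig in dot order

ROBOT

A 6-joint arm with a two-finger parallel gripper is mounted at the origin on the work surface. World frame = base frame: x ahead of the robot, y to its left, z up, the work surface at z = 0. Lengths are in m, angles in rad, forces in N, time in s.
With the tool pointing down it reaches from about 0.375 to 0.975 m from the base axis. Payload 3.8 kg.
Tool frame: the origin (TCP) lies midway between the tips of the shut fingers; the grasp point (between the pads) lies 19 mm behind it; z points along the fingers, y is the line along which they close (so a half turn about z gives the same grasp; the last joint's range is limited). The gripper opens to 85 mm and grips with 20 to 120 N. Pads are 22 mm wide; open, the fingers measure 114 mm over their backs; the gripper's body (76 mm by 85 mm) begins 54 mm behind the grasp point. The pads swing forward as they close: fully open they stand 13 mm farther back than shut.
Start: joints at [-0.037, 0.264, 1.604, -0, 1.274, -0.037], TCP at [0.675, -0, 0.231] pointing down, gripper open.
Joint ranges: [-2.63, 2.63], [-0.94, 2.18], [0.31, 2.57], [-1.31, 4.45], [0, 2.66], [-2.55, 2.55]. Speed limits (rad/s): [2.57, 2.57, 3.14, 3.14, 3.14, 3.14].

INTERFACE

Orientations are given as a rotation vector (axis times angle).
In Python, from workcell import * gives the robot as it stands. The module is installed in compiled form; this text tells all that it offers.
- The arm moves only by the tool apply_moves, never from a script. Its arguments are lists of equal length, an entry for each row: "fingers": the opening, from 0 (shut) to 1 (fully open); "travel": the shift along the tool's x, y, z normalised to -1 to 1, where 1 is 0.05 m, a list of three; "rotation": the turn, a rotation vector about the tool's x, y, z normalised to -1 to 1, where 1 is 6 degrees, a list of three. In form: {"fingers": [fingers, ...], "travel": [[dx, dy, dz], ...], "rotation": [[ax, ay, az], ...]}. A call has 1 to 12 rows; each row shifts and turns the commanded pose from where the row before left it, along the tool's axes as they then stand; what a row does not reach is not made up. A row lasts 1/10 s, in which the tool goes at most 50 mm and 8.59 degrees, less where a joint would pass 70% of its speed; a pose out of reach is approached as far as the arm can. A call with a number of a shift or a turn outside -1 to 1 is refused whole. A call with a gripper value outside its range is refused whole. The fingers move at their own pace and stop on an object; "newtons" is the grip in N (left out, the last holds). Time passes only in rows, so rows that do not move let the fingers close. It gives the time, the measured TCP pose, the force, the opening and the grip force at its end, in the units of the state.
- read_state(): the state, without advancing time (a new reading comes with each control period).
- read_camera(name): name is "scene" or "side" or "wrist"; returns a dict with "image" (420x560x3 uint8, red, green, blue), "fx", "fy", "cx", "cy" (pixels), "k1" (the pictures are not rectified: a ray, as slopes to the right and down, at radius r is drawn at 1 + k1 r^2 times it, then the intrinsics apply), "extrinsics" (4x4, takes a point from world to camera coordinates). Camera axes: x right, y down, z forward; pixel columns grow to the right and rows downward; lengths in m; the calibration is good to about 2 mm. A picture is of the moment at which its call begins. There is no depth.
- finish_job(): hands the job in; it is judged then, once.
Trained networks look in the newest picture that a camera, given by its name, has taken for a name from the list of things; names that differ only in an ending like _2 or _b are one class to them, and where a whole thing is asked for, a point or a joint stands for the part that bears it (a point fixed in the world has none). Each returns a list of dicts, best first, with "p" (0 to 1); they miss things now and then, are a little off and sometimes report something else, mostly with a low value. They report only what shows in the picture. A call takes as long as a camera call. They do not tell look-alikes from the thing itself.
- regions_of(camera, name): "mask" (420x560 bool, what is visible of it) and "bbox" ([left, top, width, height] in pixels, round what is visible of it).
- tip_of(camera, name): "location" ([column, row] in pixels: a listed point, or the origin of a listed thing).
The state is a dict: "time": time; "q": joint angles; "joint_vel": joint speeds; "joint_torque": joint torques, N m; "tool_pos": TCP position; "tcp_rot": TCP orientation; "wrist_force": force on the tool from outside, world axes, zero at the start; "torque": the same for the moment, N m; "width": opening from 0.0 (shut) to 1.0 (fully open); "grip_force": force on a finger pad.
Only numpy, scipy, OpenCV 4.12 (cv2) and the standard library are available. Lean on these libraries where they do the work, as an engineer would, in place of code of your own. Each camera call takes 0.05 s, during which the arm holds its last target. There are 200 camera calls.

TASK

Load the three ceramic fuses into the clip holders of the test jig in the order of their dots: the one-dot holder first, then the two-dot, then the three-dot. Press each fuse fully home and centred, so that the sprung jaws close over both of its nickel caps, and let go of it before going on to the next. Leave the end cap, the green cover and the screwdriver where they lie.

Things in the scene. Friction and masses are not known exactly. Their poses are not given: they have to be found in the camera images.
- fuse1: white ceramic fuse with nickel end caps, a cylinder 22 mm in diameter and 58 mm long (caps 15 mm long each; the ceramic between them 30 mm long, 20.8 mm in diameter), 60 g. Origin at its middle, x along its axis. It starts lying on the bench. The three fuses are alike; any fuse may go into any holder
- fuse2: white ceramic fuse with nickel end caps, a cylinder 22 mm in diameter and 58 mm long (caps 15 mm long each; the ceramic between them 30 mm long, 20.8 mm in diameter), 60 g. Origin at its middle, x along its axis. It starts lying on the bench. The three fuses are alike; any fuse may go into any holder
- fuse3: white ceramic fuse with nickel end caps, a cylinder 22 mm in diameter and 58 mm long (caps 15 mm long each; the ceramic between them 30 mm long, 20.8 mm in diameter), 60 g. Origin at its middle, x along its axis. It starts lying on the bench. The three fuses are alike; any fuse may go into any holder
- holder1: black fuse holder marked with one dot (black, 12 mm wide, on the white plates at both ends), 124 x 48 x 12 mm, screwed to the jig board; holders 80 mm apart along y. Origin under its middle, 10 mm above the bench, x along the holder and the seated fuse. Two pairs of sprung brass jaws rise from it, one pair for each end cap, with their middles 21 mm from the holder's middle along x
- seat1 (a point): where a fuse's middle lies when home in the holder with one dot: 45 mm above the bench, x along the fuse (either way round). The jaw lips, 52 mm up, are 17 mm apart, flared above to 62 mm up; a fuse pushed down with about 10 N spreads them and they snap over its caps. An unsnapped fuse lies 15 mm too high. Between the pairs 29 mm is free for the fingers, down to 22 mm above the bench
- holder2: black fuse holder marked with two dots (black, 12 mm wide, on the yellow plates at both ends), 124 x 48 x 12 mm, screwed to the jig board; holders 80 mm apart along y. Origin under its middle, 10 mm above the bench, x along the holder and the seated fuse. Two pairs of sprung brass jaws rise from it, one pair for each end cap, with their middles 21 mm from the holder's middle along x
- seat2 (a point): where a fuse's middle lies when home in the holder with two dots: 45 mm above the bench, x along the fuse (either way round). The jaw lips, 52 mm up, are 17 mm apart, flared above to 62 mm up; a fuse pushed down with about 10 N spreads them and they snap over its caps. An unsnapped fuse lies 15 mm too high. Between the pairs 29 mm is free for the fingers, down to 22 mm above the bench
- holder3: black fuse holder marked with three dots (black, 12 mm wide, on the red plates at both ends), 124 x 48 x 12 mm, screwed to the jig board; holders 80 mm apart along y. Origin under its middle, 10 mm above the bench, x along the holder and the seated fuse. Two pairs of sprung brass jaws rise from it, one pair for each end cap, with their middles 21 mm from the holder's middle along x
- seat3 (a point): where a fuse's middle lies when home in the holder with three dots: 45 mm above the bench, x along the fuse (either way round). The jaw lips, 52 mm up, are 17 mm apart, flared above to 62 mm up; a fuse pushed down with about 10 N spreads them and they snap over its caps. An unsnapped fuse lies 15 mm too high. Between the pairs 29 mm is free for the fingers, down to 22 mm above the bench
- board: grey jig board 145 x 270 x 10 mm fixed to the bench, carrying the three holders side by side along its y; origin under its middle
- end_cap: loose nickel end cap, a bystander: open cup 25 mm across, 18 mm high, origin under its middle
- cover: green nylon cover, a bystander: upturned channel 70 x 36 x 24 mm, long way along x, origin under its middle
- driver: red-handled screwdriver, a bystander: 170 mm long, lying along x on the bench, up to about 30 mm high, origin beneath it
Not all that is in view belongs to the job. Leave any black, blue or red look-alike of the fuse2 alone.

How it is judged:
On the way, in this order (a step that is already met when the one before it is completed fails the run):
1. a fuse sits home in the one-dot holder, let go (((distance between fuse1 and seat1 below 0.007 m and z of fuse1 in the frame of seat1 below 0.003 m and angle between the x axis of fuse1 and the x axis of seat1, either way round below 0.12 rad and linear speed of fuse1 below 0.03 m/s and contact force between the fingers and fuse1 below 0.3 N) or (distance between fuse2 and seat1 below 0.007 m and z of fuse2 in the frame of seat1 below 0.003 m and angle between the x axis of fuse2 and the x axis of seat1, either way round below 0.12 rad and linear speed of fuse2 below 0.03 m/s and contact force between the fingers and fuse2 below 0.3 N) or (distance between fuse3 and seat1 below 0.007 m and z of fuse3 in the frame of seat1 below 0.003 m and angle between the x axis of fuse3 and the x axis of seat1, either way round below 0.12 rad and linear speed of fuse3 below 0.03 m/s and contact force between the fingers and fuse3 below 0.3 N))), for 0.2 s.
2. then one sits home in the two-dot holder as well, let go (((distance between fuse1 and seat1 below 0.007 m and z of fuse1 in the frame of seat1 below 0.003 m and angle between the x axis of fuse1 and the x axis of seat1, either way round below 0.12 rad and linear speed of fuse1 below 0.03 m/s and contact force between the fingers and fuse1 below 0.3 N) or (distance between fuse2 and seat1 below 0.007 m and z of fuse2 in the frame of seat1 below 0.003 m and angle between the x axis of fuse2 and the x axis of seat1, either way round below 0.12 rad and linear speed of fuse2 below 0.03 m/s and contact force between the fingers and fuse2 below 0.3 N) or (distance between fuse3 and seat1 below 0.007 m and z of fuse3 in the frame of seat1 below 0.003 m and angle between the x axis of fuse3 and the x axis of seat1, either way round below 0.12 rad and linear speed of fuse3 below 0.03 m/s and contact force between the fingers and fuse3 below 0.3 N)) and ((distance between fuse1 and seat2 below 0.007 m and z of fuse1 in the frame of seat2 below 0.003 m and angle between the x axis of fuse1 and the x axis of seat2, either way round below 0.12 rad and linear speed of fuse1 below 0.03 m/s and contact force between the fingers and fuse1 below 0.3 N) or (distance between fuse2 and seat2 below 0.007 m and z of fuse2 in the frame of seat2 below 0.003 m and angle between the x axis of fuse2 and the x axis of seat2, either way round below 0.12 rad and linear speed of fuse2 below 0.03 m/s and contact force between the fingers and fuse2 below 0.3 N) or (distance between fuse3 and seat2 below 0.007 m and z of fuse3 in the frame of seat2 below 0.003 m and angle between the x axis of fuse3 and the x axis of seat2, either way round below 0.12 rad and linear speed of fuse3 below 0.03 m/s and contact force between the fingers and fuse3 below 0.3 N))), for 0.2 s.
3. then the last sits home in the three-dot holder as well, let go (all of step 2 and ((distance between fuse1 and seat3 below 0.007 m and z of fuse1 in the frame of seat3 below 0.003 m and angle between the x axis of fuse1 and the x axis of seat3, either way round below 0.12 rad and linear speed of fuse1 below 0.03 m/s and contact force between the fingers and fuse1 below 0.3 N) or (distance between fuse2 and seat3 below 0.007 m and z of fuse2 in the frame of seat3 below 0.003 m and angle between the x axis of fuse2 and the x axis of seat3, either way round below 0.12 rad and linear speed of fuse2 below 0.03 m/s and contact force between the fingers and fuse2 below 0.3 N) or (distance between fuse3 and seat3 below 0.007 m and z of fuse3 in the frame of seat3 below 0.003 m and angle between the x axis of fuse3 and the x axis of seat3, either way round below 0.12 rad and linear speed of fuse3 below 0.03 m/s and contact force between the fingers and fuse3 below 0.3 N))), for 0.2 s.
At the end, for the whole second after the job is handed in: a fuse lies at rest in each of the three holders, untouched by the fingers: its middle within 7 mm of the seat point and no more than 3 mm above it, its axis within 0.12 rad of the holder's (all of step 3).
It fails at once if the end cap is moved more than 25 mm (distance of end_cap from where it was at the start of the episode above 0.025 m).
It fails at once if the green cover is moved more than 25 mm (distance of cover from where it was at the start of the episode above 0.025 m).
It fails at once if the screwdriver is moved more than 25 mm (distance of driver from where it was at the start of the episode above 0.025 m).
It also fails if it takes over 70 s, if anything falls off the work surface, if the arm or the gripper's body presses on something with over 40 N, if the wrist force passes 120 N, or if a joint passes its speed limit or range.

## Working session

There is one attempt and no reset: what is moved stays moved. The work goes in short steps, Python scripts to look and compute and a tool call to move; the robot and the scene stay as the last step left them, time stands still between calls to the robot, and variables do not carry over. Pictures are saved under pics/ and viewed, at most 10 in all, crops included, and the job is handed in when it is done.

Besides the shell and the picture viewer there is one more tool, called after "Call:" by a JSON object that holds its "op" and its "data". apply_moves: Moves the arm, as the interface text tells. Scaled input: -1 to 1 covers 0.05 m each way for a shift and 6 degrees each way for a turn. Its arguments: {"type":"object","properties":{"fingers":{"type":"array","items":{"type":"number"}},"travel":{"type":"array","items":{"type":"array","items":{"type":"number"}}},"rotation":{"type":"array","items":{"type":"array","items":{"type":"number"}}},"newtons":{"type":"number"}},"required":["fingers","travel","rotation"]}

```bash
mkdir -p pics; cat > h.py <<'E'
from workcell import *
import numpy as np, cv2
def cam(n):
    c=read_camera(n); return c
def proj(c,P):
    P=np.atleast_2d(P); E=np.array(c["extrinsics"]); p=P@E[:3,:3].T+E[:3,3]
    s=p[:,:2]/p[:,2:]; r2=(s**2).sum(1,keepdims=True); s=s*(1+c["k1"]*r2)
    return s*[c["fx"],c["fy"]]+[c["cx"],c["cy"]]
def ray(c,uv):
    K=np.array([[c["fx"],0,c["cx"]],[0,c["fy"],c["cy"]],[0,0,1.]])
    s=cv2.undistortPoints(np.array(uv,float).reshape(-1,1,2),K,np.array([c["k1"],0,0,0.]))[:,0]
    E=np.array(c["extrinsics"]); R=E[:3,:3]; d=np.c_[s,np.ones(len(s))]@R
    return -R.T@E[:3,3], d
def onz(c,uv,z):
    o,d=ray(c,uv); return o+d*((z-o[2])/d[:,2])[:,None]
def tri(obs):
    A=np.zeros((3,3));b=np.zeros(3)
    for c,uv in obs:
        o,d=ray(c,uv); d=d[0]/np.linalg.norm(d[0]); M=np.eye(3)-np.outer(d,d); A+=M;b+=M@o
    return np.linalg.solve(A,b)
E
cat > a.py <<'E'
from h import *
np.set_printoptions(precision=4,suppress=True)
for n in ["scene","side","wrist"]:
    c=cam(n); im=c["image"][:,:,::-1].copy()
    print(n,c["fx"],c["k1"],ray(c,[[280,210]]))
    for t in ["fuse1","holder1","end_cap","cover","driver"]:
        for r in regions_of(n,t):
            m=r["mask"]; 
            if m.sum()==0: continue
            v,u=np.nonzero(m); print(t,round(r["p"],2),r["bbox"],u.mean().round(1),v.mean().round(1),im[m].mean(0).astype(int))
    for t in ["seat1","seat2","seat3","fuse1"]:
        print(t,[(round(r["p"],2),np.round(r["location"],1).tolist()) for r in tip_of(n,t)])
    cv2.imwrite(f"pics/{n}0.png",im)
s=read_state(); print(s)
E
python3 a.py
```

```text
scene 381.106104142793 -0.06528829507691121 (array([ 1.1396, -0.1601,  0.6833]), array([[-0.6325,  0.1362, -0.7626]]))
fuse1 0.72 [370.0, 219.7, 13.0, 25.5] 376.0 231.8 [101 105 106]
fuse1 0.69 [214.9, 236.1, 11.4, 21.6] 219.6 248.2 [111 115 115]
fuse1 0.69 [335.6, 237.9, 26.3, 24.4] 348.0 251.7 [104  55  33]
fuse1 0.55 [248.1, 261.3, 34.0, 17.4] 265.7 268.9 [ 23  28 124]
fuse1 0.55 [299.7, 285.5, 31.0, 12.3] 315.6 290.6 [18 20 22]
fuse1 0.51 [288.9, 227.1, 18.7, 26.9] 297.4 241.4 [105 111 114]
holder1 0.84 [305.2, 151.2, 34.5, 38.1] 320.3 171.7 [23 28 63]
holder1 0.69 [275.4, 154.9, 32.3, 42.5] 292.0 177.3 [22 56 69]
holder1 0.6 [242.6, 164.8, 36.0, 45.0] 260.9 185.6 [56 68 73]
end_cap 0.52 [167.6, 196.7, 10.4, 13.0] 171.5 203.0 [82 81 82]
end_cap 0.36 [290.1, 230.2, 16.1, 22.4] 298.1 242.0 [114 118 118]
cover 0.58 [394.3, 152.7, 22.1, 26.3] 406.0 164.5 [43 93 30]
driver 0.82 [110.0, 191.8, 20.5, 49.7] 121.7 209.7 [ 29  36 117]
driver 0.38 [242.9, 162.4, 35.5, 46.5] 261.1 186.2 [56 68 72]
seat1 [(0.86, [258.8, 174.5]), (0.86, [324.5, 161.1]), (0.65, [293.6, 166.2])]
seat2 [(0.86, [2
[... 2569 characters left out ...]
0.7, 186.0])]
seat3 [(0.94, [136.8, 251.8]), (0.83, [85.6, 107.0]), (0.64, [110.7, 186.0])]
fuse1 [(0.95, [331.4, 265.5]), (0.89, [291.4, 35.5]), (0.76, [272.8, 321.5]), (0.74, [325.8, 111.9]), (0.72, [389.4, 200.0])]
{'time': 1.5, 'q': array([-0.0369,  0.2639,  1.604 ,  0.    ,  1.2737, -0.0369]), 'joint_vel': array([ 0.0009, -0.0008,  0.0013,  0.0008, -0.0025,  0.0012]), 'joint_torque': array([  0.001 , -51.505 , -36.7709,   0.0003,   0.001 ,   0.    ]), 'tool_pos': array([ 0.675 , -0.    ,  0.2313]), 'tcp_rot': array([-2.2215, -2.2214,  0.    ]), 'wrist_force': array([-0.4902,  0.4356, -0.3709]), 'torque': array([ 0.0095, -0.0178,  0.0077]), 'grip_force': 0.0, 'width': 0.9984107333185084}
```

View pics/wrist0.png

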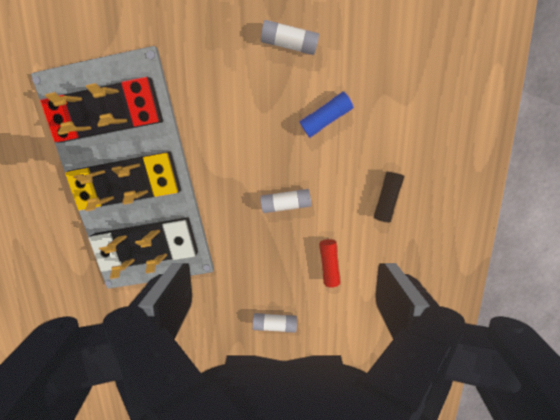

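```bash
cat > b.py <<'E'
from h import *
np.set_printoptions(precision=4,suppress=True)
# fuses/holders from all views, intersect at assumed heights
C={n:cam(n) for n in ["wrist","scene","side"]}
for n,c in C.items():
    print(n)
    for r in regions_of(n,"fuse1"):
        m=r["mask"].astype(np.uint8); cs,_=cv2.findContours(m,0,1); k=max(cs,key=cv2.contourArea)[:,0].astype(float)
        v,u=np.nonzero(m)
        P=onz(c,np.c_[u,v],.011)[:,:2]; mu=P.mean(0); w,V=np.linalg.eigh(np.cov((P-mu).T)); a=V[:,1]
        print(round(r["p"],2),"c",mu,"ang",round(np.degrees(np.arctan2(a[1],a[0]))%180,1),"std",np.sqrt(w)*1000,c["image"][m>0].mean(0).astype(int), [onz(c,[[u.mean(),v.mean()]],.011)[0,:2]])
    for r in tip_of(n,"seat1"): print("seat",round(r["p"],2),onz(c,[r["location"]],.045)[0])
    for t in ["end_cap","cover","driver"]:
        for r in tip_of(n,t)[:1]: print(t,round(r["p"],2),onz(c,[r["location"]],0)[0])
S={n:[r["location"] for r in tip_of(n,"seat1")] for n in C}
W={n:[onz(C[n],[l],.045)[0] for l in S[n]] for n in C}
for i,l in enumerate(S["wrist"]):
    obs=[(C["wrist"],[l])]
    for n in ["scene","side"]:
        if not S[n]: continue
        d=[np.linalg.norm(w-W["wrist"][i]) for w in W[n]]; j=np.argmin(d)
        if d[j]<.035: obs.append((C[n],[S[n][j]]))
    print("seat tri",len(obs),tri(obs))
E
python3 b.py
```

```text
wrist
0.91 c [ 0.6774 -0.0201] ang 7.9 std [ 6.245  16.9839] [178 172 171] [array([ 0.6774, -0.0201])]
0.9 c [ 0.8005 -0.0154] ang 78.7 std [ 6.3801 17.0799] [65 52 42] [array([ 0.8005, -0.0152])]
0.83 c [ 0.6629 -0.1895] ang 175.6 std [ 7.4415 16.9975] [173 167 167] [array([ 0.6629, -0.1894])]
0.81 c [0.6812 0.1563] ang 165.9 std [ 5.9409 17.1961] [166 160 159] [array([0.6812, 0.1563])]
0.67 c [0.7233 0.0787] ang 34.1 std [ 6.2616 17.3209] [ 69  88 165] [array([0.7234, 0.0788])]
0.55 c [ 0.7335 -0.1006] ang 98.9 std [ 5.7006 18.7354] [177  49  35] [array([ 0.7335, -0.1004])]
0.17 c [0.4857 0.004 ] ang 10.3 std [14.227  37.9808] [116  93  31] [array([0.4861, 0.0042])]
seat 0.95 [0.4903 0.0056 0.045 ]
seat 0.84 [ 0.5044 -0.0717  0.045 ]
seat 0.79 [0.4807 0.0866 0.045 ]
scene
0.81 c [0.6807 0.1575] ang 165.2 std [ 5.793  19.3589] [106 106 102] [array([0.681 , 0.1574])]
0.8 c [ 0.7321 -0.1016] ang 97.7 std [ 6.5372 16.0744] [127  23  19] [array([ 0.7322, -0.1016])]
0.63 c [ 0.6633 -0.1872] ang 177.7 std [ 5.7788 20.3869] [115 114 110] [array([ 0.6636, -0.1873])]
0.61 c [ 0.798  -0.0125]
[... 574 characters left out ...]
0.76 c [0.7214 0.0758] ang 43.7 std [10.8576 18.3995] [ 85  90 137] [array([0.7215, 0.076 ])]
0.7 c [ 0.6772 -0.0227] ang 6.1 std [ 9.4705 15.6429] [170 165 161] [array([ 0.6771, -0.0226])]
0.63 c [ 0.7332 -0.1035] ang 98.7 std [ 5.7397 23.9063] [158  67  55] [array([ 0.7331, -0.1032])]
0.47 c [ 0.7998 -0.0167] ang 83.2 std [ 7.3549 22.5346] [76 61 48] [array([ 0.7998, -0.0163])]
seat 0.77 [0.4933 0.0014 0.045 ]
seat 0.74 [ 0.5002 -0.0817  0.045 ]
seat 0.65 [0.4799 0.0753 0.045 ]
end_cap 0.71 [ 0.6706 -0.0306  0.    ]
cover 0.83 [0.4979 0.2984 0.    ]
driver 0.76 [ 0.5558 -0.4349  0.    ]
seat tri 3 [0.4922 0.0094 0.054 ]
seat tri 3 [ 0.5024 -0.0708  0.0502]
seat tri 3 [0.4794 0.0829 0.0516]
```

The picture shows six rods. The white/nickel fuses are at (290,37), (286,200) and (275,323). The look-alikes are blue (327,114), black (389,197) and red (330,263). The white ones with grey caps fit the description. The jig's three holders are on the left: white one-dot (143,245), yellow two-dot (124,181) and red three-dot (102,109). Next I'll confirm in an enlarged crop and turn the wrist for a closer look at the jig.

```bash
python3 -c "
import cv2
a=cv2.imread('pics/wrist0.png')[10:345,225:430]; cv2.imwrite('pics/crop0.png',cv2.resize(a,None,fx=1.75,fy=1.75,interpolation=3))"
```

Call:
{"op": "apply_moves", "data": {"fingers": [1,1,1,1,1,1,1,1,1,1,1,1], "travel": [[0,-0.5,0],[0,-0.5,0],[0,-0.4,0],[0,0,0],[0,0,0],[0,0,0],[0,0,0],[0,0,0],[0,0,0],[0,0,0],[0,0,0],[0,0,0]], "rotation": [[0,0,0],[0,0,0],[0,0,0],[0,0,-1],[0,0,-1],[0,0,-1],[0,0,-1],[0,0,-1],[0,0,-1],[0,0,-1],[0,0,-1],[0,0,-1]]}}

```text
time: 3.75
tool_pos: [0.605, 0.0, 0.2313]
tcp_rot: [0.964, 2.99, 0.0]
wrist_force: [-0.7, 0.1, 0.1]
width: 0.996
grip_force: 0.0
```

Call:
{"op": "apply_moves", "data": {"fingers": [1,1,1,1,1,1,1,1,1], "travel": [[0,0,0],[0,0,0],[0,0,0],[0,0,0],[0,0,0],[0,0,0],[0,0,0],[0,0,0],[0,0,0]], "rotation": [[0,0,-1],[0,0,-1],[0,0,-1],[0,0,-1],[0,0,-1],[0,0,-1],[0,0,0],[0,0,0],[0,0,0]]}}

```text
time: 4.65
tool_pos: [0.605, -0.0, 0.2313]
tcp_rot: [0.003, 3.142, -0.0]
wrist_force: [0.1, 0.3, 0.2]
width: 1.0
grip_force: 0.0
```

View pics/crop0.png

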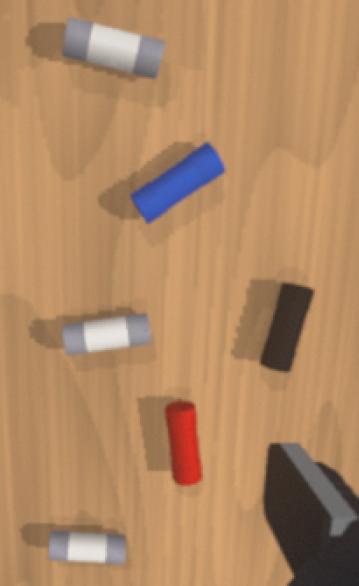

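```bash
cat > c.py <<'E'
from h import *
import sys
np.set_printoptions(precision=4,suppress=True)
c=cam("wrist"); cv2.imwrite(f"pics/{sys.argv[1]}.png",c["image"][:,:,::-1])
s=read_state(); print(s["time"],s["tool_pos"],s["tcp_rot"],s["q"])
for t in ["seat1","holder1"]:
    for r in tip_of("wrist",t): print(t,round(r["p"],2),np.round(r["location"],1),onz(c,[r["location"]],.045 if t=="seat1" else .01)[0])
for r in regions_of("wrist","fuse1"):
    v,u=np.nonzero(r["mask"]); P=onz(c,np.c_[u,v],.011)[:,:2]; mu=P.mean(0); w,V=np.linalg.eigh(np.cov((P-mu).T)); a=V[:,1]
    print("fuse",round(r["p"],2),u.mean(),v.mean(),mu,np.degrees(np.arctan2(a[1],a[0]))%180,c["image"][r["mask"]].mean(0).astype(int))
E
python3 c.py w1
```

```text
4.7 [0.605  0.     0.2313] [0.0021 3.1416 0.    ] [-0.0412  0.1327  1.7597  0.      1.2492 -1.6106]
seat1 0.97 [371.1  56.5] [0.4738 0.0851 0.045 ]
seat1 0.86 [289.   75.2] [0.491  0.0058 0.045 ]
seat1 0.71 [208.4  89.2] [ 0.5035 -0.0739  0.045 ]
holder1 0.91 [215.7  93.5] [ 0.5047 -0.074   0.01  ]
holder1 0.67 [361.5  68.5] [0.4794 0.0846 0.01  ]
holder1 0.62 [287.2  80.1] [0.4913 0.0045 0.01  ]
fuse 0.97 267.2081784386617 240.32218091697646 [ 0.6767 -0.0202] 8.267251033174603 [169 164 162]
fuse 0.97 272.69452449567723 326.1008645533141 [ 0.801  -0.0149] 79.74810378418515 [62 50 42]
fuse 0.9 210.15683229813664 281.31832298136646 [ 0.7331 -0.095 ] 98.57677505182099 [163  46  34]
fuse 0.77 408.316648531012 243.38520130576714 [0.6814 0.1561] 169.51829787797786 [163 156 154]
fuse 0.65 345.13605442176873 273.7278911564626 [0.7228 0.0791] 34.23023070687944 [ 64  84 158]
fuse 0.62 130.44216216216216 229.88216216216216 [ 0.6627 -0.1894] 175.72104511779506 [162 157 157]
```

View pics/w1.png

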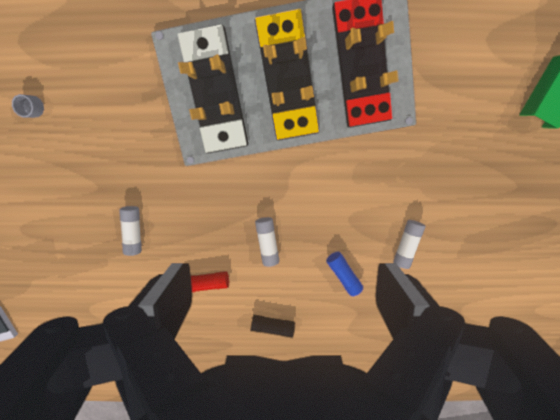

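The crop confirms it: white ceramic with two grey caps at (112,47), (105,334) and (87,547), while the blue, black and red rods are plain. The new view shows the whole jig: white plates at (203,42) and (222,136), yellow at (280,28) and (296,123), and red at (358,12) and (369,110). The top plate is cut off, so I'll shift for a second view.

Call:
{"op": "apply_moves", "data": {"fingers": [1,1,1,1], "travel": [[0.5,0,0],[0.5,0,0],[0.2,0,0],[0,0,0]], "rotation": [[0,0,0],[0,0,0],[0,0,0],[0,0,0]]}}

```text
time: 5.25
tool_pos: [0.5442, 0.0, 0.2315]
tcp_rot: [0.0, 3.141, 0.0]
wrist_force: [-0.2, -0.2, 0.1]
width: 0.997
grip_force: 0.0
```

```bash
cat > d.py <<'E'
from h import *
from scipy.optimize import least_squares
np.set_printoptions(precision=4,suppress=True)
c=cam("wrist"); im=c["image"]; cv2.imwrite("pics/w2.png",im[:,:,::-1])
s=read_state(); print(s["time"],s["tool_pos"])
for r in tip_of("wrist","seat1"): print("seat",round(r["p"],2),np.round(r["location"],1),onz(c,[r["location"]],.045)[0])
hsv=cv2.cvtColor(im,cv2.COLOR_RGB2HSV).astype(int); H,S,V=hsv[...,0],hsv[...,1],hsv[...,2]
seeds={"w":(S<30)&(V>185),"y":(H>20)&(H<32)&(S>200)&(V>150),"r":((H<6)|(H>174))&(S>180)&(V>120)}
board=np.zeros(H.shape,np.uint8); board[:215,130:450]=1
for k,m in seeds.items():
    m=cv2.morphologyEx((m&(board>0)).astype(np.uint8),cv2.MORPH_CLOSE,np.ones((5,5)))
    n,l,st,ce=cv2.connectedComponentsWithStats(m)
    out=[]
    for i in range(1,n):
        if st[i,4]<150: continue
        v,u=np.nonzero(l==i); k_=cv2.convexHull(np.c_[u,v].astype(np.int32)); r=cv2.minAreaRect(k_)
        P=onz(c,[r[0]],.023)[0]; out.append(P); box=onz(c,cv2.boxPoints(r),.023)[:,:2]
        print(k,st[i],np.round(r[0],1),P,"sides",np.linalg.norm(box[0]-box[1]),np.linalg.norm(box[1]-box[2]),"cen",onz(c,[ce[i]],.023)[0])
    if len(out)==2:
        d=out[1]-out[0]; print(k,"MID",(out[0]+out[1])/2,"dist",np.linalg.norm(d),"ang",np.degrees(np.arctan2(d[1],d[0]))%180)
E
python3 d.py
```

```text
5.3 [ 0.5452 -0.      0.2317]
seat 0.68 [366.6 118.7] [0.4711 0.0844 0.045 ]
seat 0.66 [212.2 151.4] [ 0.5038 -0.0739  0.045 ]
w [183  89  47  33 767] [205.6 105.2] [ 0.4569 -0.0829  0.023 ] sides 0.04594293731512328 0.026510281828290426 cen [ 0.4566 -0.0849  0.023 ]
w [204 177  44  29 817] [225.5 190.5] [ 0.5501 -0.0663  0.023 ] sides 0.04640344977734781 0.026790863998353454 cen [ 0.5499 -0.0663  0.023 ]
w MID [ 0.5035 -0.0746  0.023 ] dist 0.09468864863401728 ang 10.120232248486598
y [257  75  47  34 963] [280.1  91.2] [ 0.4431 -0.0033  0.023 ] sides 0.04480307931211493 0.027218646814877782 cen [ 0.4431 -0.0033  0.023 ]
y [274 163  43  30 803] [295.  177.8] [0.5355 0.0132 0.023 ] sides 0.04527924679717576 0.026860884667556557 cen [0.5354 0.0132 0.023 ]
y MID [0.4893 0.0049 0.023 ] dist 0.0938198766823314 ang 10.097238506107571
r [332  61  47  34 917] [355.5  77.5] [0.4294 0.0756 0.023 ] sides 0.047171234142330556 0.027223746759362528 cen [0.4294 0.0751 0.023 ]
r [344 151  43  30 770] [365.  165.6] [0.5216 0.0917 0.023 ] sides 0.04632775355695251 0.027118219106356607 cen [0.5215 0.0912 0.023 ]
r MID [0.4755 0.0837 0.023 ] dist 0.09367895995395467 ang 9.902994251113222
```

View pics/w2.png

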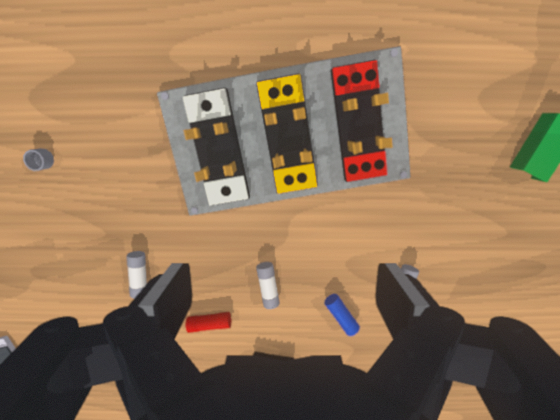

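Time to move. Middle fuse goes to the one-dot holder (jig yaw 10°, seats ≈ (0.5033,-0.0741), (0.4894,0.0047), (0.4755,0.0835)). First, a quick height check by triangulating between the two wrist positions, and the approach to the fuse.

```bash
python3 - <<'E'
from h import *
c2=cam("wrist"); c1=dict(c2); E=np.array(c2["extrinsics"]).copy(); R=E[:3,:3]; o=-R.T@E[:3,3]
o1=o+np.array([.605,0,.2313])-read_state()["tool_pos"]; E1=E.copy(); E1[:3,3]=-R@o1; c1["extrinsics"]=E1
im1=cv2.imread('pics/w1.png')[:,:,::-1]
def plate(im):
    h=cv2.cvtColor(np.ascontiguousarray(im),cv2.COLOR_RGB2HSV); m=cv2.inRange(h,(20,200,150),(32,255,255)); m[215:]=0
    m=cv2.morphologyEx(m,cv2.MORPH_CLOSE,np.ones((5,5))); n,l,st,ce=cv2.connectedComponentsWithStats(m)
    i=[i for i in range(1,n) if st[i,4]>150]; i=max(i,key=lambda i:ce[i][1]); v,u=np.nonzero(l==i)
    return cv2.minAreaRect(np.c_[u,v].astype(np.int32))[0]
print("plate",tri([(c1,[plate(im1)]),(c2,[plate(c2["image"])])]))
for r in regions_of("wrist","fuse1"):
    v,u=np.nonzero(r["mask"])
    if abs(u.mean()-267)<10: print("fuse",tri([(c1,[[267.2,240.3]]),(c2,[[u.mean(),v.mean()]])]))
E
```

```text
plate [0.53561375 0.01324773 0.02217645]
fuse [ 0.67312424 -0.01975339  0.01994611]
fuse [ 0.58258748 -0.00592718  0.25091293]
```

Call:
{"op": "apply_moves", "data": {"fingers": [1,1,1,1,1,1,1,1,1], "travel": [[-0.6,-0.1,0],[-0.6,-0.1,0],[-0.6,-0.1,0],[-0.6,-0.1,0],[-0.22,0,0.6],[0,0,0.6],[0,0,0.6],[0,0,0.6],[0,0,0]], "rotation": [[0,0,0],[0,0,0],[0,0,0],[0,0,0],[0,0,0],[0,0,-0.7],[0,0,-0.7],[0,0,0],[0,0,0]]}}

```text
time: 6.35
tool_pos: [0.6725, -0.0198, 0.1049]
tcp_rot: [0.229, -3.123, -0.002]
wrist_force: [-1.3, -0.2, -1.1]
width: 1.001
grip_force: 0.0
```

```bash
python3 c.py w3
```

```text
6.4 [ 0.6742 -0.0199  0.108 ] [ 0.2293 -3.127  -0.0014] [-0.0664  0.362   1.7134  0.      1.0725 -1.7836]
fuse 0.83 264.7810276679842 346.9826086956522 [ 0.7972 -0.0182] 85.80096772979974 [47 39 33]
fuse 0.8 67.20684467845055 171.7766077472734 [ 0.6624 -0.1898] 174.8439345172022 [154 150 149]
fuse 0.78 174.30470016207457 269.69854132901133 [ 0.7324 -0.1027] 96.50691106550364 [143  35  27]
fuse 0.75 491.2719962157048 254.69063386944183 [0.6817 0.1569] 167.30188729470336 [143 138 136]
fuse 0.65 480.0219298245614 26.75369344413666 [0.5183 0.0956] 100.79292849725412 [129  33  28]
fuse 0.59 281.1737288135593 221.0710922787194 [ 0.6779 -0.0206] 8.141067253542076 [162 156 154]
fuse 0.55 376.3730964467005 263.1522842639594 [0.7023 0.0626] 164.05640306868898 [ 56  65 114]
```

View pics/w3.png

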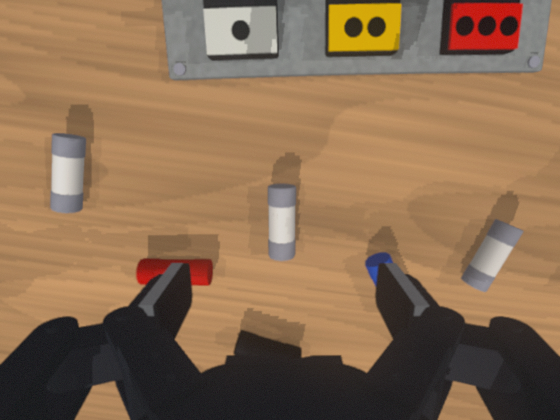

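The fuse lies between the open fingers at (282,222), and the measured position agrees. Going down and checking before I close.

Call:
{"op": "apply_moves", "data": {"fingers": [1,1,1,1,1,1,1,1], "travel": [[-0.03,0,0.5],[0,0,0.5],[0,0,0.5],[0,0,0.3],[0,0,0.2],[0,0,0.1],[0,0,0],[0,0,0]], "rotation": [[0,0,0],[0,0,0],[0,0,0],[0,0,0],[0,0,0],[0,0,0],[0,0,0],[0,0,0]]}}

```text
time: 7.35
tool_pos: [0.6785, -0.0198, 0.0075]
tcp_rot: [-0.23, 3.131, -0.0]
wrist_force: [0.0, -0.2, 0.5]
width: 1.001
grip_force: 0.0
```

Call:
{"op": "apply_moves", "data": {"fingers": [1,0.3,0,0,0,0,0,0,0,0], "travel": [[0.02,0,0.09],[0,0,0],[0,0,0],[0,0,0],[0,0,0],[0,0,0],[0,0,0],[0,0,0],[0,0,0],[0,0,0]], "rotation": [[0,0,0],[0,0,0],[0,0,0],[0,0,0],[0,0,0],[0,0,0],[0,0,0],[0,0,0],[0,0,0],[0,0,0]], "newtons": 60}}

```text
time: 8.35
tool_pos: [0.6768, -0.02, 0.0021]
tcp_rot: [-0.23, 3.132, -0.0]
wrist_force: [-0.2, -0.6, 2.7]
width: 0.215
grip_force: 58.7
```

Call:
{"op": "apply_moves", "data": {"fingers": [0,0,0,0,0,0,0,0,0,0,0,0], "travel": [[0,0,-0.3],[0,0,-0.6],[0,0,-0.6],[0,0,-0.6],[0.5,-0.06,0],[0.6,-0.08,0],[0.6,-0.08,0],[0.6,-0.08,0],[0.6,-0.08,0],[0.5,-0.06,0],[0.2,-0.02,0],[0,0,0]], "rotation": [[0,0,0],[0,0,-0.27],[0,0,0],[0,0,0],[0,0,0],[0,0,0],[0,0,0],[0,0,0],[0,0,0],[0,0,0],[0,0,0],[0,0,0]]}}

```text
time: 9.55
tool_pos: [0.5024, -0.0741, 0.1072]
tcp_rot: [-0.273, 3.13, 0.0]
wrist_force: [0.5, -0.3, -0.7]
width: 0.214
grip_force: 58.7
```

Call:
{"op": "apply_moves", "data": {"fingers": [0,0,0], "travel": [[0,0,0],[0,0,0],[0,0,0]], "rotation": [[0,0,0],[0,0,0],[0,0,0]]}}

```text
time: 9.85
tool_pos: [0.5044, -0.0737, 0.107]
tcp_rot: [-0.275, 3.129, -0.0]
wrist_force: [-0.1, 0.0, -0.1]
width: 0.215
grip_force: 58.7
```

```bash
python3 - <<'E'
from h import *
from scipy.spatial.transform import Rotation as Ro
np.set_printoptions(precision=4,suppress=True)
s=read_state(); print(s["time"],s["tool_pos"],s["width"],s["grip_force"])
R=Ro.from_rotvec(s["tcp_rot"]).as_matrix(); print(R)
c=cam("wrist"); im=c["image"]; cv2.imwrite("pics/w4.png",im[:,:,::-1])
E=np.array(c["extrinsics"]); print("cam in tool",R.T@((-E[:3,:3].T@E[:3,3])-s["tool_pos"]))
for n in ["wrist"]:
  for r in regions_of(n,"fuse1"): print(r["bbox"],round(r["p"],2),im[r["mask"]].mean(0).astype(int))
for z in [.005,.008,.011]:  # predicted fuse centre & caps for z behind TCP
  for dx in (-.029,0,.029): print(z,dx,proj(c,s["tool_pos"]+R@[dx,0,-z]))
E
```

```text
9.85 [ 0.5044 -0.0737  0.107 ] 0.21500195825641535 58.69966506958008
[[-0.9847 -0.1745  0.0006]
 [-0.1745  0.9847 -0.    ]
 [-0.0006 -0.0001 -1.    ]]
cam in tool [ 0.0702 -0.0002 -0.1428]
[260.7, 214.7, 47.8, 130.6] 0.76 [172 170 172]
[350.4, 131.9, 93.6, 157.6] 0.52 [134 111  38]
0.005 -0.029 [[283.6861 323.0442]]
0.005 0 [[283.6643 271.9176]]
0.005 0.029 [[283.6395 214.6795]]
0.008 -0.029 [[283.6953 326.7039]]
0.008 0 [[283.6737 274.8203]]
0.008 0.029 [[283.6489 216.5886]]
0.011 -0.029 [[283.7049 330.4968]]
0.011 0 [[283.6834 277.8362]]
0.011 0.029 [[283.6588 218.5773]]
```

View pics/w4.png

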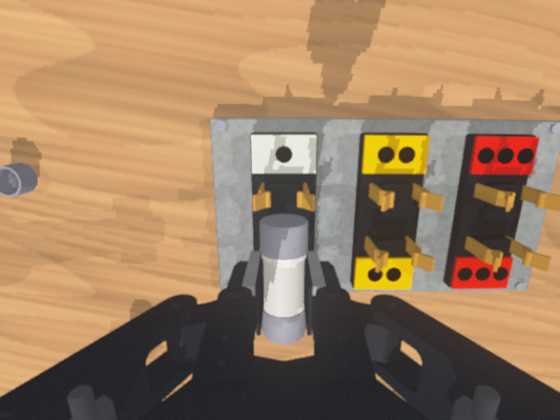

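The fuse is held straight at (284,280), with the one-dot plate straight ahead at (284,154). Working out the axial offset in the hand and against the holder.

```bash
cat > e.py <<'E'
from h import *
import sys
from scipy.spatial.transform import Rotation as Ro
np.set_printoptions(precision=4,suppress=True)
# in-hand check: args: hue mask key of holder plate
def check(key,save=None):
    s=read_state(); R=Ro.from_rotvec(s["tcp_rot"]).as_matrix(); T=s["tool_pos"]
    c=cam("wrist"); im=c["image"]
    if save: cv2.imwrite(save,im[:,:,::-1])
    print("t",s["time"],"TCP",T,"yaw",np.degrees(np.arctan2(R[1,0],R[0,0]))%360,"w",s["width"],s["grip_force"])
    # ceramic boundaries along middle column
    g=im[:,281:288].mean((1,2)); d=np.diff(cv2.GaussianBlur(g.reshape(-1,1),(1,5),0)[:,0])
    up=235+np.argmax(d[235:285]); dn=300+np.argmin(d[300:340]); 
    for zb in (.0164,.0184,.0204):
        xs=np.linspace(-.04,.04,801); rows=proj(c,T+np.c_[xs,0*xs,-zb+0*xs]@R.T)[:,1]
        a,b=[np.interp(-(v+1),-rows,xs) for v in (up,dn)]; print("top at",zb,"rows",up,dn,"bounds",a,b,"len",a-b,"fuse dx",(a+b)/2)
    hsv=cv2.cvtColor(im,cv2.COLOR_RGB2HSV).astype(int); H,S,V=[hsv[...,i] for i in range(3)]
    m={"w":(S<30)&(V>185),"y":(H>20)&(H<32)&(S>200)&(V>150),"r":((H<6)|(H>174))&(S>180)&(V>120)}[key].astype(np.uint8)
    m[205:]=0; m=cv2.morphologyEx(m,cv2.MORPH_CLOSE,np.ones((7,7))); n,l,st,ce=cv2.connectedComponentsWithStats(m)
    i=min([i for i in range(1,n) if st[i,4]>500],key=lambda i:abs(ce[i][0]-284)); v,u=np.nonzero(l==i)
    r=cv2.minAreaRect(np.c_[u,v].astype(np.int32)); P=onz(c,[np.array(r[0])],.022)[0]
    q=R.T@(P-T); print("plate px",np.round(r[0],1),r[2],"world",P,"in tool",q,"=> holder mid in tool x",q[0]-.0469,"y",q[1])
check(sys.argv[1])
E
python3 e.py w
```

```text
t 9.95 TCP [ 0.5039 -0.0737  0.1067] yaw 190.04639190773935 w 0.21960478533436945 58.69980812072754
top at 0.0164 rows 259 316 bounds 0.011628051861057451 -0.017454217264958605 len 0.029082269126016056 fuse dx -0.0029130827019505767
top at 0.0184 rows 259 316 bounds 0.012554753951027136 -0.016067410833284387 len 0.028622164784311524 fuse dx -0.0017563284411286255
top at 0.0204 rows 259 316 bounds 0.013481459133092228 -0.01468060362458363 len 0.028162062757675858 fuse dx -0.0005995722457457012
plate px [283.  154.5] 90.0 world [ 0.4573 -0.0823  0.022 ] in tool [ 0.0474 -0.0003  0.0847] => holder mid in tool x 0.0004631596940306987 y -0.00032133488147197635
```

Call:
{"op": "apply_moves", "data": {"fingers": [0,0,0,0,0,0,0], "travel": [[0.03,-0.006,0.3],[0,0,0.3],[0,0,0.3],[0,0,0.1],[0,0,0],[0,0,0],[0,0,0]], "rotation": [[0,0,0],[0,0,0],[0,0,0],[0,0,0],[0,0,0],[0,0,0],[0,0,0]]}}

```text
time: 10.7
tool_pos: [0.5027, -0.0746, 0.0577]
tcp_rot: [-0.274, 3.128, -0.001]
wrist_force: [0.4, 0.1, -0.3]
width: 0.219
grip_force: 58.7
```

Call:
{"op": "apply_moves", "data": {"fingers": [0,0,0,0,0,0,0], "travel": [[0,0,0.1],[0,0,0.1],[0,0,0.1],[0,0,0.06],[0,0,0],[0,0,0],[0,0,0]], "rotation": [[0,0,0],[0,0,0],[0,0,0],[0,0,0],[0,0,0],[0,0,0],[0,0,0]]}}

```text
time: 11.4
tool_pos: [0.5014, -0.0744, 0.0382]
tcp_rot: [0.274, -3.129, -0.0]
wrist_force: [2.0, 0.1, -4.2]
width: 0.214
grip_force: 58.7
```

Call:
{"op": "apply_moves", "data": {"fingers": [0,0,0], "travel": [[0,0,0.05],[0,0,0],[0,0,0]], "rotation": [[0,0,0],[0,0,0],[0,0,0]]}}

```text
time: 11.7
tool_pos: [0.5015, -0.0745, 0.0361]
tcp_rot: [0.274, -3.129, -0.0]
wrist_force: [1.0, -0.6, -3.3]
width: 0.218
grip_force: 58.8
```

Call:
{"op": "apply_moves", "data": {"fingers": [0,0,0], "travel": [[0,0,0.05],[0,0,0],[0,0,0]], "rotation": [[0,0,0],[0,0,0],[0,0,0]]}}

```text
time: 12.0
tool_pos: [0.5016, -0.0745, 0.0359]
tcp_rot: [0.274, -3.128, -0.0]
wrist_force: [-7.5, 0.8, 15.3]
width: 0.215
grip_force: 60.7
```

Bottomed out at +15 N, so it's home. Releasing and rising, then a check.

Call:
{"op": "apply_moves", "data": {"fingers": [0.5,1,1,1,1,1,1,1,1,1], "travel": [[0,0,-0.04],[0,0,0],[0,0,0],[0,0,0],[0,0,-0.2],[0,0,-0.6],[0,0,-0.6],[0,0,-0.6],[0,0,0],[0,0,0]], "rotation": [[0,0,0],[0,0,0],[0,0,0],[0,0,0],[0,0,0],[0,0,0],[0,0,0],[0,0,0],[0,0,0],[0,0,0]]}}

```text
time: 13.0
tool_pos: [0.5026, -0.0746, 0.1372]
tcp_rot: [-0.274, 3.127, -0.001]
wrist_force: [0.0, 0.2, 0.4]
width: 1.001
grip_force: 0.0
```

```bash
cat > f.py <<'E'
from h import *
np.set_printoptions(precision=4,suppress=True)
C={n:cam(n) for n in ["wrist","scene","side"]}
s=read_state(); print(s["time"],s["tool_pos"],s["tcp_rot"])
ca,sa=np.cos(np.radians(10)),np.sin(np.radians(10))
seats=[np.array([.4894,.0047,.045])+k*np.array([-sa,ca,0])*.08 for k in (-1,0,1)]
for i,S in enumerate(seats):
    obs=[]
    for n,c in C.items():
        for r in regions_of(n,"fuse1"):
            v,u=np.nonzero(r["mask"]); 
            if c["image"][r["mask"]].mean(0).ptp() if hasattr(np.ndarray,'ptp') else np.ptp(c["image"][r["mask"]].mean(0))>35: continue
            P=onz(c,[[u.mean(),v.mean()]],.05)[0]
            if np.linalg.norm(P-S)<.03: 
                A=onz(c,np.c_[u,v],.05)[:,:2]; w,V=np.linalg.eigh(np.cov((A-A.mean(0)).T)); a=V[:,1]
                obs.append((c,[[u.mean(),v.mean()]])); print(i+1,n,round(r["p"],2),[round(u.mean()),round(v.mean())],"at z.05",P,"ang",np.degrees(np.arctan2(a[1],a[0]))%180)
    if len(obs)>1: print("seat",i+1,S,"fuse tri",tri(obs))
c=C["wrist"]
for r in regions_of("wrist","fuse1"):
    v,u=np.nonzero(r["mask"]); P=onz(c,np.c_[u,v],.011)[:,:2]; mu=P.mean(0); w,V=np.linalg.eigh(np.cov((P-mu).T)); a=V[:,1]
    print("fuse",round(r["p"],2),u.mean().round(),v.mean().round(),mu,np.degrees(np.arctan2(a[1],a[0]))%180,c["image"][r["mask"]].mean(0).astype(int))
cv2.imwrite("pics/wl.png",C["wrist"]["image"][:,:,::-1]); cv2.imwrite("pics/sl.png",C["side"]["image"][:,:,::-1])
E
python3 f.py
```

```text
13.15 [ 0.5006 -0.0742  0.1344] [ 0.2741 -3.127  -0.0012]Traceback (most recent call last):
  File "f.py", line 12, in <module>
    if c["image"][r["mask"]].mean(0).ptp() if hasattr(np.ndarray,'ptp') else np.ptp(c["image"][r["mask"]].mean(0))>35: continue
       ^^^^^^^^^^^^^^^^^^^^^^^^^^^^^^^^^
AttributeError: `ptp` was removed from the ndarray class in NumPy 2.0. Use np.ptp(arr, ...) instead.
```

```bash
sed -i 's/if c\["image"\].*35: continue/if np.ptp(c["image"][r["mask"]].mean(0))>35: continue/' f.py; python3 f.py
```

```text
13.35 [ 0.501  -0.0743  0.1347] [ 0.2742 -3.1275 -0.001 ]
1 wrist 0.76 [283, 218] at z.05 [ 0.5006 -0.0745  0.05  ] ang 10.468719097831382
1 scene 0.69 [260, 177] at z.05 [ 0.5061 -0.0731  0.05  ] ang 8.846354712629534
1 side 0.63 [334, 218] at z.05 [ 0.5029 -0.07    0.05  ] ang 21.947776870875316
seat 1 [ 0.5033 -0.0741  0.045 ] fuse tri [ 0.5025 -0.0737  0.0471]
fuse 0.76 283.0 218.0 [ 0.5128 -0.0724] 10.46871909783141 [180 177 178]
fuse 0.75 459.0 402.0 [0.6886 0.1555] 171.80081739274496 [167 163 162]
```

View pics/wl.png

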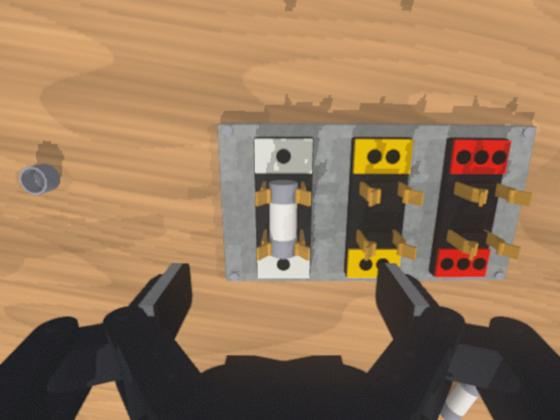

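Fuse 1 sits between the jaws at (283,218); triangulated at z 47 mm and centred within 1 mm. Now the fuse near (0.663,-0.189).

Call:
{"op": "apply_moves", "data": {"fingers": [1,1,1,1,1,1,1,1,1,1,1], "travel": [[-0.465,-0.472,0],[-0.465,-0.472,0],[-0.465,-0.472,0],[-0.465,-0.472,0],[-0.465,-0.472,0],[-0.465,-0.47,0],[0,0,0],[0,0,0],[0,0,0.4],[0,0,0],[0,0,0]], "rotation": [[0,0,0],[0,0,0],[0,0,0],[0,0,0],[0,0,0],[0,0,0.81],[0,0,0.81],[0,0,0.81],[0,0,0],[0,0,0],[0,0,0]]}}

```text
time: 14.95
tool_pos: [0.6631, -0.1893, 0.115]
tcp_rot: [-0.124, -3.137, -0.001]
wrist_force: [0.1, 0.5, 0.7]
width: 0.996
grip_force: 0.0
```

```bash
python3 c.py w5
```

```text
15.0 [ 0.6637 -0.1894  0.1159] [-0.1246 -3.1387 -0.0002] [-0.3141  0.3782  1.6753  0.      1.0885 -1.8055]
fuse 0.86 387.0763888888889 278.84027777777777 [ 0.7325 -0.1034] 99.78946345680318 [139  42  31]
fuse 0.65 456.2083333333333 3.6064814814814814 [ 0.5214 -0.0555] 95.53209242063994 [109 107 110]
fuse 0.62 283.22156652360513 210.53969957081546 [ 0.6632 -0.1894] 175.78822462408084 [160 155 155]
```

Call:
{"op": "apply_moves", "data": {"fingers": [1,1,1,1,1,1,1,1], "travel": [[0,0,0.5],[0,0,0.5],[0,0,0.5],[0,0,0.4],[0,0,0.2],[0,0,0.1],[0,0,0],[0,0,0]], "rotation": [[0,0,0],[0,0,0],[0,0,0],[0,0,0],[0,0,0],[0,0,0],[0,0,0],[0,0,0]]}}

```text
time: 15.95
tool_pos: [0.6649, -0.1899, 0.0072]
tcp_rot: [0.125, 3.137, -0.001]
wrist_force: [-0.1, -0.6, 0.4]
width: 1.003
grip_force: 0.0
```

Call:
{"op": "apply_moves", "data": {"fingers": [1,0.3,0,0,0,0,0,0,0,0], "travel": [[0,0,0.09],[0,0,0],[0,0,0],[0,0,0],[0,0,0],[0,0,0],[0,0,0],[0,0,0],[0,0,0],[0,0,0]], "rotation": [[0,0,0],[0,0,0],[0,0,0],[0,0,0],[0,0,0],[0,0,0],[0,0,0],[0,0,0],[0,0,0],[0,0,0]], "newtons": 60}}

```text
time: 16.95
tool_pos: [0.6641, -0.1896, 0.0016]
tcp_rot: [0.125, 3.138, -0.0]
wrist_force: [0.9, -0.4, 2.9]
width: 0.218
grip_force: 58.7
```

Call:
{"op": "apply_moves", "data": {"fingers": [0,0,0,0,0,0,0,0,0,0,0,0], "travel": [[0,0,-0.3],[0,0,-0.6],[0,0,-0.6],[0,0,-0.6],[0.395,0.633,0],[0.395,0.633,0],[0.395,0.633,0],[0.395,0.633,0],[0.395,0.633,0],[0.395,0.633,0],[0.396,0.636,0],[0,0,0]], "rotation": [[0,0,0],[0,0,-0.81],[0,0,-0.81],[0,0,-0.81],[0,0,0],[0,0,0],[0,0,0],[0,0,0],[0,0,0],[0,0,0],[0,0,0],[0,0,0]]}}

```text
time: 18.15
tool_pos: [0.4849, 0.0072, 0.1059]
tcp_rot: [0.278, -3.126, -0.002]
wrist_force: [-1.1, -1.0, -0.4]
width: 0.219
grip_force: 58.8
```

Call:
{"op": "apply_moves", "data": {"fingers": [0,0,0,0], "travel": [[0,0,0],[0,0,0],[0,0,0],[0,0,0]], "rotation": [[0,0,0],[0,0,0],[0,0,0],[0,0,0]]}}

```text
time: 18.55
tool_pos: [0.4898, 0.004, 0.1064]
tcp_rot: [-0.273, 3.129, -0.0]
wrist_force: [-0.6, 0.3, 0.3]
width: 0.22
grip_force: 58.8
```

```bash
python3 e.py y
```

```text
t 18.55 TCP [0.4898 0.004  0.1064] yaw 189.95557146270465 w 0.2199121926605682 58.8108229637146
top at 0.0164 rows 255 313 bounds 0.013524665013500081 -0.015851033269887915 len 0.029375698283387996 fuse dx -0.0011631841281939167
top at 0.0184 rows 255 313 bounds 0.01442119436888777 -0.014489815981930445 len 0.028911010350818216 fuse dx -3.431080652133763e-05
top at 0.0204 rows 255 313 bounds 0.015317723787516543 -0.013128604518534662 len 0.028446328306051205 fuse dx 0.0010945596344909408
plate px [285. 155.] -0.0 world [ 0.4433 -0.003   0.022 ] in tool [0.047  0.0011 0.0844] => holder mid in tool x 0.0001269518544620568 y 0.0010968814535587152
```

Call:
{"op": "apply_moves", "data": {"fingers": [0,0,0,0,0,0], "travel": [[0,0.015,0.3],[0,0,0.3],[0,0,0.3],[0,0,0.1],[0,0,0],[0,0,0]], "rotation": [[0,0,0],[0,0,0],[0,0,0],[0,0,0],[0,0,0],[0,0,0]]}}

```text
time: 19.2
tool_pos: [0.4894, 0.0053, 0.0567]
tcp_rot: [-0.274, 3.129, -0.0]
wrist_force: [1.1, 0.8, -0.3]
width: 0.215
grip_force: 58.8
```

Call:
{"op": "apply_moves", "data": {"fingers": [0,0,0,0,0,0,0,0], "travel": [[0,0,0.1],[0,0,0.1],[0,0,0.1],[0,0,0.1],[0,0,0.05],[0,0,0],[0,0,0],[0,0,0]], "rotation": [[0,0,0],[0,0,0],[0,0,0],[0,0,0],[0,0,0],[0,0,0],[0,0,0],[0,0,0]]}}

```text
time: 20.0
tool_pos: [0.4896, 0.0054, 0.0354]
tcp_rot: [-0.275, 3.129, -0.0]
wrist_force: [-4.3, -1.7, 15.4]
width: 0.218
grip_force: 60.6
```

Same signature at bottom. Releasing, rising.

Call:
{"op": "apply_moves", "data": {"fingers": [0.5,1,1,1,1,1,1,1,1,1,1], "travel": [[0,0,-0.04],[0,0,0],[0,0,0],[0,0,0],[0,0,-0.2],[0,0,-0.6],[0,0,-0.6],[0,0,-0.6],[0,0,0],[0,0,0],[0,0,0]], "rotation": [[0,0,0],[0,0,0],[0,0,0],[0,0,0],[0,0,0],[0,0,0],[0,0,0],[0,0,0],[0,0,0],[0,0,0],[0,0,0]]}}

```text
time: 21.1
tool_pos: [0.488, 0.0055, 0.135]
tcp_rot: [0.274, -3.128, -0.0]
wrist_force: [-0.1, -1.0, -0.8]
width: 0.998
grip_force: 0.0
```

```bash
python3 f.py
```

```text
21.25 [0.4878 0.0055 0.1344] [ 0.2741 -3.1268 -0.0005]
1 wrist 0.66 [178, 216] at z.05 [ 0.5005 -0.0737  0.05  ] ang 8.6553072239048
1 scene 0.49 [261, 178] at z.05 [ 0.5085 -0.0725  0.05  ] ang 8.068176197084426
seat 1 [ 0.5033 -0.0741  0.045 ] fuse tri [ 0.5027 -0.0735  0.045 ]
2 wrist 0.87 [283, 216] at z.05 [0.4866 0.0047 0.05  ] ang 10.115523371803903
2 scene 0.75 [292, 169] at z.05 [0.4913 0.0061 0.05  ] ang 7.627133956156712
2 side 0.48 [339, 234] at z.05 [0.4896 0.0092 0.05  ] ang 21.91555714580224
seat 2 [0.4894 0.0047 0.045 ] fuse tri [0.4886 0.0057 0.0474]
fuse 0.87 283.0 216.0 [0.4985 0.0068] 10.115523371803903 [182 179 180]
fuse 0.66 178.0 216.0 [ 0.5148 -0.0851] 8.6553072239048 [178 175 176]
```

Call:
{"op": "apply_moves", "data": {"fingers": [1,1,1,1,1,1,1,1,1,1,1,1], "travel": [[-0.62,0.33,0],[-0.62,0.33,0],[-0.62,0.33,0],[-0.62,0.33,0],[-0.62,0.33,0],[-0.62,0.33,0],[-0.62,0.33,0],[0,0,0.1],[0,0,0.1],[0,0,0.2],[0,0,0],[0,0,0]], "rotation": [[0,0,0],[0,0,0],[0,0,0],[0,0,0],[0,0,0],[0,0,0],[0,0,0.95],[0,0,0.96],[0,0,0.96],[0,0,0.96],[0,0,0],[0,0,0]]}}

```text
time: 22.95
tool_pos: [0.6822, 0.1569, 0.1154]
tcp_rot: [-0.351, -3.121, 0.0]
wrist_force: [-0.2, 0.2, 0.5]
width: 0.999
grip_force: 0.0
```

```bash
python3 c.py w6
```

```text
23.0 [0.6826 0.1569 0.116 ] [0.3515 3.1218 0.    ] [ 0.1904  0.3955  1.6511  0.      1.0949 -1.1562]
holder1 0.64 [16.3  5.6] [0.49   0.0035 0.01  ]
fuse 0.86 206.88176726820163 273.0889856876167 [0.7229 0.0792] 30.107400005776498 [ 49  70 137]
fuse 0.77 7.032362459546926 25.611650485436893 [ 0.5009 -0.0082] 126.2383048974135 [100  99 105]
fuse 0.75 28.302307692307693 319.66153846153844 [ 0.7329 -0.1014] 102.52318603965708 [129  20  17]
```

```bash
python3 c.py w7 | grep fuse; python3 c.py w8 | grep fuse
```

```text
fuse 0.95 29.72965322009908 318.38782731776365 [ 0.733  -0.1006] 102.61143625020621 [129  23  19]
fuse 0.62 281.8292025862069 207.9342672413793 [0.6814 0.1561] 166.94341360613782 [160 154 153]
fuse 0.62 206.67776456599287 271.47621878715813 [0.7227 0.079 ] 31.283821054492336 [ 51  72 137]
fuse 0.52 7.546478873239437 24.780281690140846 [ 0.5009 -0.0077] 127.45877096010449 [98 95 99]
fuse 0.9 29.560594795539032 318.82825278810407 [ 0.7328 -0.1007] 102.13990823664594 [129  21  18]
fuse 0.69 207.0287018917156 272.0730593607306 [0.7228 0.0793] 30.166481306325437 [ 47  70 138]
fuse 0.65 6.9715189873417724 25.772151898734176 [ 0.5011 -0.0081] 130.7383844177182 [ 99  98 103]
fuse 0.6 282.2815746309459 208.2843083652269 [0.6813 0.1564] 167.28532435830402 [160 155 154]
```

View pics/w6.png

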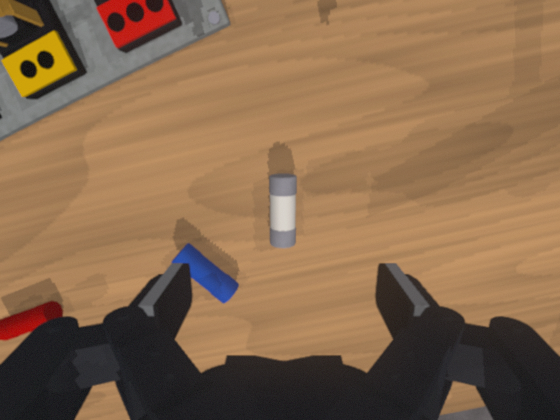

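The fuse stands aligned at (283,210), clear of the blue rod. Descending.

Call:
{"op": "apply_moves", "data": {"fingers": [1,1,1,1,1,1,1,1], "travel": [[0.01,0,0.5],[0,0,0.5],[0,0,0.5],[0,0,0.4],[0,0,0.2],[0,0,0.1],[0,0,0],[0,0,0]], "rotation": [[0,0,0],[0,0,0],[0,0,0],[0,0,0],[0,0,0],[0,0,0],[0,0,0],[0,0,0]]}}

```text
time: 24.35
tool_pos: [0.683, 0.1573, 0.007]
tcp_rot: [0.354, 3.12, 0.001]
wrist_force: [0.5, -0.1, 0.8]
width: 1.003
grip_force: 0.0
```

Call:
{"op": "apply_moves", "data": {"fingers": [1,0.3,0,0,0,0,0,0,0,0], "travel": [[0,0,0.08],[0,0,0],[0,0,0],[0,0,0],[0,0,0],[0,0,0],[0,0,0],[0,0,0],[0,0,0],[0,0,0]], "rotation": [[0,0,0],[0,0,0],[0,0,0],[0,0,0],[0,0,0],[0,0,0],[0,0,0],[0,0,0],[0,0,0],[0,0,0]], "newtons": 60}}

```text
time: 25.35
tool_pos: [0.6823, 0.1571, 0.0021]
tcp_rot: [0.354, 3.121, 0.0]
wrist_force: [-0.2, -0.2, 2.4]
width: 0.218
grip_force: 58.7
```

Call:
{"op": "apply_moves", "data": {"fingers": [0,0,0,0,0,0,0,0,0,0,0,0], "travel": [[0,0,-0.3],[0,0,-0.6],[0,0,-0.6],[0,0,-0.6],[0,0,0],[0.618,-0.105,0],[0.618,-0.105,0],[0.618,-0.105,0],[0.618,-0.105,0],[0.618,-0.105,0],[0.618,-0.105,0],[0.62,-0.1,0]], "rotation": [[0,0,0],[0,0,-0.95],[0,0,-0.95],[0,0,-0.96],[0,0,-0.96],[0,0,0],[0,0,0],[0,0,0],[0,0,0],[0,0,0],[0,0,0],[0,0,0]]}}

```text
time: 26.55
tool_pos: [0.4738, 0.0833, 0.1073]
tcp_rot: [-0.273, 3.129, -0.0]
wrist_force: [-0.2, 0.8, 0.1]
width: 0.219
grip_force: 58.7
```

Call:
{"op": "apply_moves", "data": {"fingers": [0,0,0,0,0], "travel": [[0,0,0],[0,0,0],[0,0,0],[0,0,0],[0,0,0]], "rotation": [[0,0,0],[0,0,0],[0,0,0],[0,0,0],[0,0,0]]}}

```text
time: 27.05
tool_pos: [0.4761, 0.084, 0.107]
tcp_rot: [-0.273, 3.129, 0.0]
wrist_force: [-0.4, -0.6, 0.4]
width: 0.214
grip_force: 58.7
```

```bash
python3 e.py r
```

```text
t 27.05 TCP [0.4761 0.084  0.107 ] yaw 189.97380040719844 w 0.21423131693729228 58.71906638145447
top at 0.0164 rows 256 314 bounds 0.013040057849321588 -0.01639839506554293 len 0.029438452914864514 fuse dx -0.0016791686081106703
top at 0.0184 rows 256 314 bounds 0.013944121142547705 -0.015028649262323753 len 0.028972770404871458 fuse dx -0.000542264059888024
top at 0.0204 rows 256 314 bounds 0.014848184500195245 -0.013658900292561445 len 0.02850708479275669 fuse dx 0.0005946421038168998
plate px [283. 154.] 90.0 world [0.4293 0.0754 0.022 ] in tool [ 0.0477 -0.0003  0.085 ] => holder mid in tool x 0.0007749364631952985 y -0.0003367156270405268
```

Shift +1 mm along tool x, then press the same way.

Call:
{"op": "apply_moves", "data": {"fingers": [0,0,0,0,0,0], "travel": [[0.02,0,0.3],[0,0,0.3],[0,0,0.3],[0,0,0.1],[0,0,0],[0,0,0]], "rotation": [[0,0,0],[0,0,0],[0,0,0],[0,0,0],[0,0,0],[0,0,0]]}}

```text
time: 27.7
tool_pos: [0.4747, 0.0837, 0.0572]
tcp_rot: [-0.273, 3.129, 0.0]
wrist_force: [0.4, -0.2, -0.1]
width: 0.214
grip_force: 58.7
```

Call:
{"op": "apply_moves", "data": {"fingers": [0,0,0,0,0,0,0,0], "travel": [[0,0,0.1],[0,0,0.1],[0,0,0.1],[0,0,0.1],[0,0,0.06],[0,0,0],[0,0,0],[0,0,0]], "rotation": [[0,0,0],[0,0,0],[0,0,0],[0,0,0],[0,0,0],[0,0,0],[0,0,0],[0,0,0]]}}

```text
time: 28.5
tool_pos: [0.4749, 0.0836, 0.0358]
tcp_rot: [-0.273, 3.129, -0.0]
wrist_force: [-5.7, -1.2, 17.8]
width: 0.221
grip_force: 61.0
```

Call:
{"op": "apply_moves", "data": {"fingers": [0.5,1,1,1,1,1,1,1,1,1,1], "travel": [[0,0,-0.04],[0,0,0],[0,0,0],[0,0,0],[0,0,-0.2],[0,0,-0.6],[0,0,-0.6],[0,0,-0.6],[0,0,0],[0,0,0],[0,0,0]], "rotation": [[0,0,0],[0,0,0],[0,0,0],[0,0,0],[0,0,0],[0,0,0],[0,0,0],[0,0,0],[0,0,0],[0,0,0],[0,0,0]]}}

```text
time: 29.6
tool_pos: [0.4733, 0.0834, 0.1349]
tcp_rot: [0.273, -3.128, 0.0]
wrist_force: [-1.7, 0.4, -0.6]
width: 1.0
grip_force: 0.0
```

```bash
python3 f.py
```

```text
29.75 [0.4731 0.0834 0.1344] [ 0.2725 -3.1269  0.0001]
1 wrist 0.8 [78, 217] at z.05 [ 0.5006 -0.073   0.05  ] ang 8.585615130494006
1 scene 0.53 [261, 178] at z.05 [ 0.5081 -0.0726  0.05  ] ang 8.543524703466034
seat 1 [ 0.5033 -0.0741  0.045 ] fuse tri [ 0.5028 -0.0735  0.0461]
2 scene 0.56 [292, 170] at z.05 [0.4954 0.0061 0.05  ] ang 7.857591036850579
3 wrist 0.96 [283, 217] at z.05 [0.4726 0.0831 0.05  ] ang 10.585636801093756
3 scene 0.54 [323, 161] at z.05 [0.4794 0.0858 0.05  ] ang 10.565412366908959
3 side 0.48 [345, 252] at z.05 [0.4736 0.0878 0.05  ] ang 14.17922413566319
seat 3 [0.4755 0.0835 0.045 ] fuse tri [0.4742 0.085  0.0469]
fuse 0.96 283.0 217.0 [0.4847 0.0853] 10.585636801093756 [180 177 178]
fuse 0.8 78.0 217.0 [ 0.5174 -0.0976] 8.585615130494006 [170 167 168]
fuse 0.65 95.0 402.0 [ 0.7318 -0.0831] 147.64557851010946 [148  27  23]
```

View pics/wl.png

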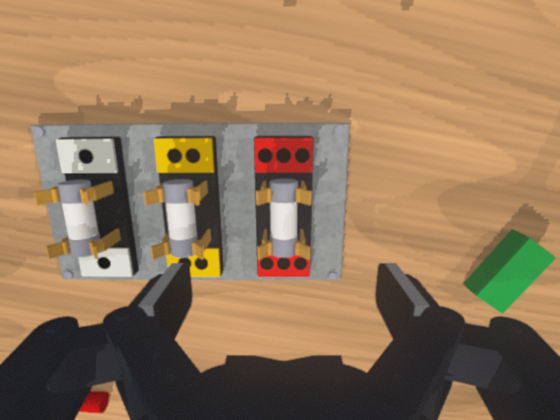

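All three fuses sit in their jaws, at (79,217), (180,217) and (284,217), with the jaws over both caps. The fingers are clear, so I'm handing in.

```bash
python3 -c "
from workcell import *
print(finish_job())"
```

```text
the job is handed in; nothing more can be done
None
```

I loaded the three fuses in dot order, pressed each one home, let go of each before starting the next, and handed the job in at about 30 s of the 70 s limit; the hand-in call returned no verdict.

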